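# Find the loose housing bolt and hold its cover open

## Task

One of the three bolts on the grey pump housing has worked loose: gently tap the bolt heads from above with the fingers until you find the one that sinks in and stays down (the tight ones do not give). Then take the black tab of the hinged orange cover directly behind that bolt, lift the cover open by 45 degrees or more, and finish while still holding it open, so that a mechanic can get at the lock nut beneath; it falls shut if let go. Leave the other two covers shut, and do not disturb the tape roll, the jar or the screwdriver.

Things in the scene. Friction and masses are not known exactly. Their poses are not given: they have to be found in the camera images.
- housing: grey cast pump housing fixed on the bench, 170 (x) x 360 (y) x 85 mm (z). Origin: centre of its underside; z up, y along the row of bolts, x from the bolts (near side) to the covers (far side). Its flat top deck is 85 mm up. Row positions 1, 2, 3 lie at y = -115, 0, +115 mm; at each a bolt stands at x = -52 mm and, directly behind it, an orange cover
- bolt_1_top (a point): centre of the flat top of the right (-y) bolt's steel head, 27 mm across, standing 21 mm above the deck (12 mm above the round aluminium boss, 38 mm across, that it sits in); it moves with the bolt
- bolt_1 (a joint): how far bolt 1 has been pushed down (m): 0 to 0.006, 0 at the start. A tight bolt gives under 1 mm. The loose one needs about 3 N, sinks 6 mm and stays down. All three look alike and any of them may be the loose one
- bolt_2_top (a point): centre of the flat top of the middle bolt's steel head, 27 mm across, standing 21 mm above the deck (12 mm above the round aluminium boss, 38 mm across, that it sits in); it moves with the bolt
- bolt_2 (a joint): how far bolt 2 has been pushed down (m): 0 to 0.006, 0 at the start. A tight bolt gives under 1 mm. The loose one needs about 3 N, sinks 6 mm and stays down. All three look alike and any of them may be the loose one
- bolt_3_top (a point): centre of the flat top of the left (+y) bolt's steel head, 27 mm across, standing 21 mm above the deck (12 mm above the round aluminium boss, 38 mm across, that it sits in); it moves with the bolt
- bolt_3 (a joint): how far bolt 3 has been pushed down (m): 0 to 0.006, 0 at the start. A tight bolt gives under 1 mm. The loose one needs about 3 N, sinks 6 mm and stays down. All three look alike and any of them may be the loose one
- cap_1_tab (a point): centre of the black round finger tab of the right (-y) cover, the one behind bolt 1: a disc 32 mm in diameter and 10 mm thick, its axis along the housing's y (pinch it across y; it can pivot between the fingers), standing on the cover 65 mm from the hinge line, centre 24 mm above the cover's upper face. Axes are those of the cover, parallel to the housing's when shut
- cap_1_hinge (a point): middle of cover 1's hinge line, which runs along the housing's y at the cover's far edge, 88 mm above the bench; the tab centre starts 65 mm nearer the robot (-x of the housing) and 27 mm higher and turns about this line
- cap_1 (a joint): opening angle of cover 1 (orange plate 78 x 78 x 6 mm, 0.12 kg): 0 shut to 1.3 rad; its near edge swings up and away from the robot. A weak spring and its weight shut it when let go (about 2 N at the tab to hold it)
- cap_2_tab (a point): centre of the black round finger tab of the middle cover, the one behind bolt 2: a disc 32 mm in diameter and 10 mm thick, its axis along the housing's y (pinch it across y; it can pivot between the fingers), standing on the cover 65 mm from the hinge line, centre 24 mm above the cover's upper face. Axes are those of the cover, parallel to the housing's when shut
- cap_2_hinge (a point): middle of cover 2's hinge line, which runs along the housing's y at the cover's far edge, 88 mm above the bench; the tab centre starts 65 mm nearer the robot (-x of the housing) and 27 mm higher and turns about this line
- cap_2 (a joint): opening angle of cover 2 (orange plate 78 x 78 x 6 mm, 0.12 kg): 0 shut to 1.3 rad; its near edge swings up and away from the robot. A weak spring and its weight shut it when let go (about 2 N at the tab to hold it)
- cap_3_tab (a point): centre of the black round finger tab of the left (+y) cover, the one behind bolt 3: a disc 32 mm in diameter and 10 mm thick, its axis along the housing's y (pinch it across y; it can pivot between the fingers), standing on the cover 65 mm from the hinge line, centre 24 mm above the cover's upper face. Axes are those of the cover, parallel to the housing's when shut
- cap_3_hinge (a point): middle of cover 3's hinge line, which runs along the housing's y at the cover's far edge, 88 mm above the bench; the tab centre starts 65 mm nearer the robot (-x of the housing) and 27 mm higher and turns about this line
- cap_3 (a joint): opening angle of cover 3 (orange plate 78 x 78 x 6 mm, 0.12 kg): 0 shut to 1.3 rad; its near edge swings up and away from the robot. A weak spring and its weight shut it when let go (about 2 N at the tab to hold it)
- tape_center (a point): centre of a white roll of tape, 90 mm in diameter, 45 mm high, lying flat beside the housing; a bystander
- jar_center (a point): centre of a blue jar, 66 mm in diameter, 90 mm high, behind the housing; a bystander
- screwdriver: red-handled screwdriver lying on the bench beside the housing; a bystander

How it is judged (in metres and radians):
On the way, in this order (a step that is already met when the one before it is completed fails the run):
1. the loose bolt has been tapped down (value of joint any of bolt_1, bolt_2, bolt_3 above 0.004 m), for 0.1 s.
2. the cover behind the loose bolt is lifted open by the fingers (((value of joint bolt_1 above 0.004 m and value of joint cap_1 above 0.7 rad and contact force between the fingers and cap_1 above 0.3 N) or (value of joint bolt_2 above 0.004 m and value of joint cap_2 above 0.7 rad and contact force between the fingers and cap_2 above 0.3 N) or (value of joint bolt_3 above 0.004 m and value of joint cap_3 above 0.7 rad and contact force between the fingers and cap_3 above 0.3 N))), for 0.2 s.
At the end, for the whole second after the job is handed in: The loose bolt is down (over 4 mm), the cover behind it is open by more than 0.7 rad (40 degrees), and the fingers are touching it; the other two covers are shut (under 0.12 rad) and the other two bolts have not moved (under 3 mm) (((value of joint bolt_1 above 0.004 m and value of joint cap_1 above 0.7 rad and contact force between the fingers and cap_1 above 0.3 N and value of joint each of cap_2, cap_3 below 0.12 rad and value of joint each of bolt_2, bolt_3 below 0.003 m) or (value of joint bolt_2 above 0.004 m and value of joint cap_2 above 0.7 rad and contact force between the fingers and cap_2 above 0.3 N and value of joint each of cap_1, cap_3 below 0.12 rad and value of joint each of bolt_1, bolt_3 below 0.003 m) or (value of joint bolt_3 above 0.004 m and value of joint cap_3 above 0.7 rad and contact force between the fingers and cap_3 above 0.3 N and value of joint each of cap_1, cap_2 below 0.12 rad and value of joint each of bolt_1, bolt_2 below 0.003 m))); the arm keeps its last pose, push and grip.
It fails at once if a cover was lifted (over 0.25 rad) whose bolt is not the loose one, or before its bolt was found loose ((value of joint cap_1 above 0.25 rad and value of joint bolt_1 below 0.003 m) or (value of joint cap_2 above 0.25 rad and value of joint bolt_2 below 0.003 m) or (value of joint cap_3 above 0.25 rad and value of joint bolt_3 below 0.003 m)).
It fails at once if the fingers hit a bolt hard (over 60 N) (contact force between the fingers and bolt_1 above 60 N or contact force between the fingers and bolt_2 above 60 N or contact force between the fingers and bolt_3 above 60 N).
It fails at once if the tape roll, jar or screwdriver was moved by more than 30 mm (distance of any of tape_center, jar_center, screwdriver from where it was at the start of the episode above 0.03 m).
It also fails if it takes over 45 s, if anything falls off the work surface, if the arm or the gripper's body presses on something with over 40 N, if the wrist force passes 120 N, or if a joint passes its speed limit or range.

## Robot

A 6-joint arm with a two-finger parallel gripper is mounted at the origin on the work surface. World frame = base frame: x ahead of the robot, y to its left, z up, the work surface at z = 0. Lengths are in mm, angles in rad, forces in N, time in s.
With the tool pointing down it reaches from about 300 to 775 mm from the base axis. Payload 14.6 kg.
Tool frame: the origin (TCP) lies at the very end of the fingers, on their centre line; the grasp point (between the pads) lies 19 mm behind it (manip.grip_point_offset is the distance from the TCP to the grasp point, in mm); z points along the fingers, y is the line along which they close (so a half turn about z gives the same grasp; the last joint's range is limited). The gripper opens to 94 mm and grips with 3 to 60 N. Pads are 16 mm wide; open, the fingers measure 119 mm over their backs; the gripper's body (75 mm by 177 mm) begins 78 mm behind the grasp point.
Start: joints at [1.197, 0.3, 1.521, -0, 1.321, -0.067], TCP at [166.103, 524.308, 205.446] pointing down, gripper open.
Joint ranges: [-3.03, 3.03], [-0.79, 2.21], [0.23, 2.52], [-1.04, 4.18], [0, 3.07], [-2.55, 2.55]. Speed limits (rad/s): [2.22, 2.22, 2.57, 3.14, 3.14, 3.14].

## Interface

Orientations are given as [roll, pitch, yaw] about the fixed x, y, z axes, in that order (R = Rz(yaw) Ry(pitch) Rx(roll)).
In Python, from cell import telemetry, eyes, manip gives the robot as it stands.
- The arm moves only by the tool play_rows, never from a script. Its arguments are lists of equal length, an entry for each row: "translation": the shift along the world's x, y, z in m, a list of three; "yaw": the turn about the world's z in rad. A call has 1 to 12 rows; each row is the pose to reach, as a shift and turn from the pose commanded when the call began; what a row does not reach only later rows make up. A row lasts 1/8 s, in which the tool goes at most 62.5 mm and 10.7 degrees, less where a joint would pass 70% of its speed; a pose out of reach is approached as far as the arm can. A call with a gripper value outside its range is refused whole. "hand" is the opening, from 0 (shut) to 1 (fully open), set as the call begins (left out, the last holds). The fingers move at their own pace and stop on an object; "force" is the grip in N (left out, the last holds). Time passes only in rows, so rows that repeat a pose let the fingers close. It gives the time, the measured TCP pose, the force, the opening and the grip force at its end, in the units of the state.
- telemetry.read_state(): the state, without advancing time (a new reading comes with each control period).
- eyes.camera(name): name is "scene" or "top"; returns a dict with "pixels" (420x560x3 uint8, red, green, blue), "fx", "fy", "cx", "cy" (pixels), "dist_coeffs" ([k1, k2, p1, p2, k3] as OpenCV has them; the pictures are not rectified), "cam_to_world" (4x4, takes a point from camera to world coordinates). Camera axes: x right, y up, looking along -z (the intrinsics and any distortion apply to the point x, -y, -z); pixel columns grow to the right and rows downward; lengths in mm; the calibration is good to about 2 mm. A picture is of the moment at which its call begins. There is no depth.
- manip.sign_off(): hands the job in; it is judged then, once.
The state is a dict: "clock": time; "joints": joint angles; "qd": joint speeds; "effort": joint torques, N m; "eef_pos": TCP position; "eef_rot": TCP orientation; "wrist_force": force on the tool from outside, world axes, zero at the start; "moment": the same for the moment, N m; "finger_gap": finger opening in mm; "finger_force": force on a finger pad.
Only numpy, scipy, OpenCV 4.12 (cv2) and the standard library are available. Lean on these libraries where they do the work, as an engineer would, in place of code of your own. Each camera call takes 0.05 s, during which the arm holds its last target. There are 200 camera calls.

## Working session

There is one attempt and no reset: what is moved stays moved. The work goes in short steps, Python scripts to look and compute and a tool call to move; the robot and the scene stay as the last step left them, time stands still between calls to the robot, and variables do not carry over. Pictures are saved under pics/ and viewed, at most 10 in all, crops included, and the job is handed in when it is done.

Besides the shell and the picture viewer there is one more tool, called after "Emit:" by a JSON object that holds its "op" and its "data", one argument or row to a line. play_rows: Moves the arm, as the interface text tells. Its arguments: {"type":"object","properties":{"translation":{"type":"array","items":{"type":"array","items":{"type":"number"}}},"yaw":{"type":"array","items":{"type":"number"}},"hand":{"type":"number"},"force":{"type":"number"}},"required":["translation","yaw"]}

```bash
mkdir -p pics; ls; python3 - <<'E'
from cell import telemetry, eyes, manip
import cv2,pickle
d={n:eyes.camera(n) for n in("scene","top")}
pickle.dump(d,open('c0.pkl','wb'))
for n in d: cv2.imwrite(f'pics/{n}0.png',d[n]["pixels"][:,:,::-1]); print(n,d[n]["cam_to_world"],d[n]["fx"],d[n]["dist_coeffs"])
print(telemetry.read_state())
E
```

```text
pics
scene [[-6.06851649e-01 -6.34393216e-01  4.78828073e-01  1.01816089e+03]
 [ 7.94652342e-01 -4.96460164e-01  3.49363652e-01  3.35600731e+02]
 [ 1.60851333e-02  5.92513758e-01  8.05399724e-01  7.61914560e+02]
 [ 0.00000000e+00  0.00000000e+00  0.00000000e+00  1.00000000e+00]] 413.05949326055315 [-0.09073964  0.          0.          0.          0.        ]
top [[-1.73182220e-02  9.97317177e-01 -7.11233242e-02  5.46938062e+02]
 [-9.99820214e-01 -1.78231688e-02 -6.47106938e-03  4.34901621e+01]
 [-7.72135166e-03  7.09984698e-02  9.97446539e-01  1.15408825e+03]
 [ 0.00000000e+00  0.00000000e+00  0.00000000e+00  1.00000000e+00]] 513.3368795215083 [-0.10260734  0.          0.          0.          0.        ]
{'clock': 0.1, 'joints': array([ 1.19743500e+00,  3.00408618e-01,  1.52147402e+00, -3.37280914e-05,
        1.32067728e+00, -6.65946597e-02]), 'qd': array([ 5.63858690e-05, -8.35902609e-05, -2.68027503e-03, -1.96464487e-03,
       -1.71190440e-03, -4.16962260e-04]), 'effort': array([ 1.57398008e-03, -5.32646763e+01, -3.53281188e+01,  7.09330570e-02,
        2.35647865e-02, -9.24265191e-05]), 'eef_pos': array([166.01890941, 524.12309654, 204.96588737]), 'eef_rot': array([-3.14062536e+00, -3.17688293e-05,  2.83483433e+00]), 'wrist_force': array([-1.03889795,  0.44317299, -0.90292572]), 'moment': array([-0.01500845,  0.03423479, -0.00311409]), 'finger_force': 0.0, 'finger_gap': 93.44951777285975}
```

View pics/top0.png

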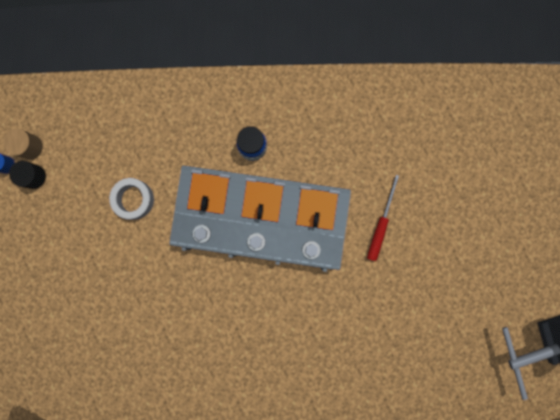

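View pics/scene0.png

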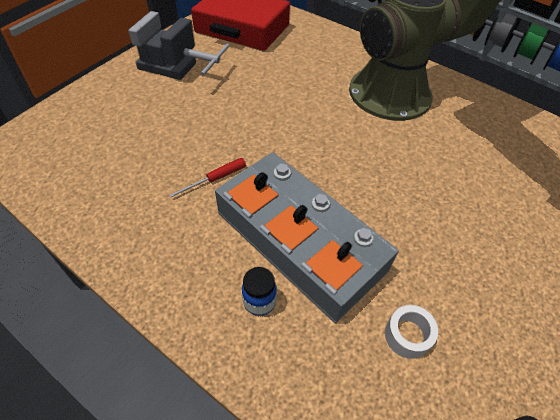

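The top view shows bolt heads at about (201,233), (257,241) and (312,249), which are bolts 3, 2 and 1. The black tabs are just above them, the tape is at (130,199), the jar at (251,143) and the screwdriver at (382,230). The scene view shows the same row from the far side.

```bash
cat > h.py <<'E'
import cv2,numpy as np
def ray(c,uv):
    K=np.array([[c["fx"],0,c["cx"]],[0,c["fy"],c["cy"]],[0,0,1]])
    p=cv2.undistortPoints(np.float64([[uv]]),K,np.float64(c["dist_coeffs"]))[0,0]
    T=c["cam_to_world"]; return T[:3,3],T[:3,:3]@np.array([p[0],-p[1],-1])
def onz(c,uv,z):
    o,d=ray(c,uv); return o+d*(z-o[2])/d[2]
def proj(c,P):
    T=c["cam_to_world"];q=T[:3,:3].T@(np.float64(P)-T[:3,3]);q=np.array([q[0],-q[1],-q[2]])
    K=np.array([[c["fx"],0,c["cx"]],[0,c["fy"],c["cy"]],[0,0,1]])
    return cv2.projectPoints(q[None],np.zeros(3),np.zeros(3),K,np.float64(c["dist_coeffs"]))[0].ravel()
E
python3 - <<'E'
import pickle; from h import *
d=pickle.load(open('c0.pkl','rb'))
for n in d:
    c=d[n];hsv=cv2.cvtColor(c["pixels"],cv2.COLOR_RGB2HSV)
    m=cv2.inRange(hsv,(3,200,120),(14,255,255))
    m=cv2.morphologyEx(m,cv2.MORPH_CLOSE,np.ones((5,5)))
    cs=[k for k in cv2.findContours(m,0,2)[0] if 400<cv2.contourArea(k)<4000]
    for k in cs:
        r=cv2.minAreaRect(k); 
        W=np.array([onz(c,p,91)[:2] for p in cv2.boxPoints(r)])
        print(n,'cover',np.round(r[0]),cv2.contourArea(k),W.mean(0).round(1),np.linalg.norm(np.diff(W,axis=0),axis=1).round(1))
    # bolts: bright low-sat blobs
    b=cv2.inRange(hsv,(0,0,165),(179,60,255))
    for k in cv2.findContours(b,0,2)[0]:
        if 30<cv2.contourArea(k)<600:
            (x,y),rr=cv2.minEnclosingCircle(k); M=cv2.moments(k); u=(M['m10']/M['m00'],M['m01']/M['m00'])
            print(n,'bolt',np.round(u,1),round(rr,1),onz(c,u,106)[:2].round(1))
    s=c["pixels"]; 
t,sn=[d[n]["pixels"][:,:,::-1] for n in("top","scene")]
cv2.imwrite('pics/crop.png',np.vstack([cv2.resize(t[160:275,165:355],None,fx=3,fy=2.5,interpolation=2),cv2.resize(sn[145:325,210:400],(570,300))]))
E
```

```text
scene bolt [363.4 235.2] 9.0 [566.8 214. ]
scene bolt [321.3 198.3] 7.2 [541.7 100.1]
scene bolt [281.5 169.7] 8.1 [529.3 -10.5]
scene bolt [204.1  53.2] 19.3 [ 309.1 -448.2]
scene bolt [142.7  20.9] 15.3 [ 293.1 -728.6]
top bolt [312.5 248.4] 8.1 [526.7 -17.9]
top bolt [256.9 240.5] 8.0 [544.6  94.9]
```

View pics/crop.png

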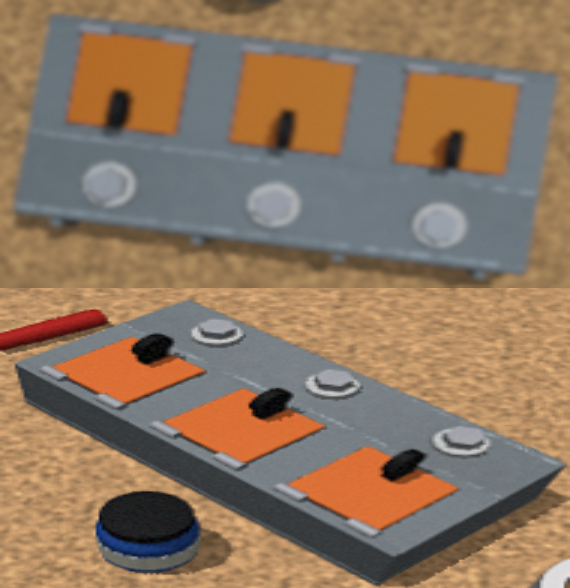

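The crop shows the three bolts, each sitting on a lighter boss, with the tabs at the covers' near edges. The colour masks need wider bounds.

```bash
python3 - <<'E'
import pickle; from h import *
d=pickle.load(open('c0.pkl','rb'))
roi={'top':(165,160,355,275),'scene':(210,140,400,325)}
for n in d:
    c=d[n];hsv=cv2.cvtColor(c["pixels"],cv2.COLOR_RGB2HSV);x0,y0,x1,y1=roi[n]
    R=np.zeros(hsv.shape[:2],np.uint8);R[y0:y1,x0:x1]=255
    m=cv2.inRange(hsv,(3,190,100),(20,255,255))&R
    m=cv2.morphologyEx(m,cv2.MORPH_CLOSE,np.ones((5,5)))
    for k in cv2.findContours(m,0,2)[0]:
        if cv2.contourArea(k)<400: continue
        h=cv2.convexHull(k); q=cv2.approxPolyN(h,4)[0].astype(float)
        W=np.array([onz(c,p,91)[:2] for p in q])
        print(n,'cover',W.mean(0).round(1),np.linalg.norm(W-np.roll(W,1,0),axis=1).round(1))
    b=cv2.inRange(hsv,(0,0,140 if n=='top' else 150),(179,70,255))&R
    for k in cv2.findContours(b,0,2)[0]:
        if cv2.contourArea(k)>60:
            M=cv2.moments(k); u=(M['m10']/M['m00'],M['m01']/M['m00'])
            print(n,'bolt',np.round(u,1),cv2.contourArea(k),'z106',onz(c,u,106)[:2].round(1),'z97',onz(c,u,97)[:2].round(1))
    b=cv2.inRange(hsv,(0,0,0),(179,255,45))&R
    for k in cv2.findContours(b,0,2)[0]:
        if cv2.contourArea(k)>40:
            M=cv2.moments(k); u=(M['m10']/M['m00'],M['m01']/M['m00'])
            print(n,'tab',np.round(u,1),cv2.contourArea(k),'z115',onz(c,u,115)[:2].round(1))
E
```

```text
scene cover [648.9 199.2] [75.5 70.9 78.6 87.5]
scene cover [628.7  87. ] [76.8 78.9 74.6 75.8]
scene cover [610.6 -27.2] [77.2 72.5 77.1 84.6]
scene bolt [395.  316.9] 102.0 z106 [677.3 341.3] z97 [672.6 341.4]
scene bolt [363.4 236.1] 221.5 z106 [568.7 214.9] z97 [562.5 213.3]
scene bolt [320.4 201.7] 193.0 z106 [550.1 103.6] z97 [543.6 100.4]
scene bolt [281.6 169.6] 89.5 z106 [528.9 -10.6] z97 [522.2 -15.4]
scene tab [258.5 282.4] 728.0 z115 [770.8 120.8]
scene tab [343.8 250.4] 126.0 z115 [624.3 203.8]
scene tab [299.6 213.6] 139.5 z115 [606.1  91.1]
scene tab [260.4 180.7] 142.5 z115 [587.5 -21.7]
top cover [647.2 197.9] [70.7 65.5 69.6 78.5]
top bolt [311.3 249.5] 240.5 z106 [524.5 -15.5] z97 [524.3 -16. ]
top bolt [256.1 241.1] 240.0 z106 [543.4  96.5] z97 [543.4  97. ]
top bolt [201.3 232.9] 209.5 z106 [562.  208.6] z97 [562.2 210. ]
```

Emit:
{"op": "play_rows", "data": {
  "translation": [
    [0.05,-0.04,0],
    [0.1,-0.08,0],
    [0.15,-0.12,0],
    [0.2,-0.16,0],
    [0.25,-0.2,0],
    [0.3,-0.24,0],
    [0.35,-0.28,0],
    [0.397,-0.313,-0.02],
    [0.397,-0.313,-0.05],
    [0.397,-0.313,-0.08],
    [0.397,-0.313,-0.09],
    [0.397,-0.313,-0.09]
  ],
  "yaw": [0,0.02,0.04,0.06,0.08,0.1,0.12,0.141,0.141,0.141,0.141,0.141],
  "hand": 0,
  "force": 10
}}

```text
clock: 1.6
eef_pos: [563.0, 211.5, 115.5]
eef_rot: [-3.141, -0.0, 2.976]
wrist_force: [0.0, 0.2, 0.6]
finger_gap: 0.4
finger_force: 0.0
```

Emit:
{"op": "play_rows", "data": {
  "translation": [
    [0,0,-0.004],
    [0,0,-0.006],
    [0,0,-0.008],
    [0,0,-0.009],
    [0,0,-0.01],
    [0,0,-0.0105],
    [0,0,-0.011],
    [0,0,-0.011]
  ],
  "yaw": [0,0,0,0,0,0,0,0]
}}

```text
clock: 2.6
eef_pos: [563.2, 211.3, 104.5]
eef_rot: [3.142, 0.0, 2.976]
wrist_force: [-1.0, -1.0, 2.1]
finger_gap: 0.3
finger_force: 1.1
```

Emit:
{"op": "play_rows", "data": {
  "translation": [
    [0,0,-0.0005],
    [0,0,-0.001],
    [0,0,-0.0015],
    [0,0,-0.0015]
  ],
  "yaw": [0,0,0,0]
}}

```text
clock: 3.1
eef_pos: [563.1, 211.3, 102.9]
eef_rot: [3.142, 0.0, 2.976]
wrist_force: [0.4, 0.7, 1.8]
finger_gap: 0.3
finger_force: 0.8
```

Emit:
{"op": "play_rows", "data": {
  "translation": [
    [0,0,-0.0005],
    [0,0,-0.001],
    [0,0,-0.0015],
    [0,0,-0.002],
    [0,0,-0.002]
  ],
  "yaw": [0,0,0,0,0]
}}

```text
clock: 3.72
eef_pos: [563.1, 211.3, 100.9]
eef_rot: [3.142, -0.0, 2.976]
wrist_force: [0.7, -0.2, 1.0]
finger_gap: 0.5
finger_force: 0.8
```

Emit:
{"op": "play_rows", "data": {
  "translation": [
    [0,0,-0.0005],
    [0,0,-0.001],
    [0,0,-0.0015],
    [0,0,-0.002],
    [0,0,-0.002]
  ],
  "yaw": [0,0,0,0,0]
}}

```text
clock: 4.35
eef_pos: [563.3, 211.3, 99.9]
eef_rot: [3.141, 0.001, 2.976]
wrist_force: [-4.3, -1.3, 9.0]
finger_gap: 0.0
finger_force: 5.5
```

Emit:
{"op": "play_rows", "data": {
  "translation": [
    [0,0,0.02],
    [0,0,0.06],
    [-0.04,0.02,0.1],
    [-0.09,0.04,0.1],
    [-0.14,0.07,0.1],
    [-0.16,0.08,0.1],
    [-0.16,0.08,0.1]
  ],
  "yaw": [0,0,0,0,0,0,0],
  "hand": 0.5
}}

```text
clock: 5.22
eef_pos: [402.7, 291.7, 199.1]
eef_rot: [-3.142, 0.0, 2.978]
wrist_force: [0.2, 0.2, 0.1]
finger_gap: 46.8
finger_force: 0.0
```

```bash
python3 - <<'E'
from cell import eyes; import pickle; from h import *
d0=pickle.load(open('c0.pkl','rb'))
d={n:eyes.camera(n) for n in("scene","top")}; pickle.dump(d,open('c1.pkl','wb'))
v=[]
for dd in(d0,d): v.append(cv2.resize(dd["scene"]["pixels"][150:265,240:400,::-1],None,fx=2.5,fy=2.5,interpolation=2))
t=d["top"]["pixels"][160:275,165:355,::-1]
w=np.hstack(v); t=cv2.resize(t,(w.shape[1]//2,290)); w=np.vstack([w,np.hstack([t,cv2.resize(d["scene"]["pixels"][:,:,::-1],(w.shape[1]-t.shape[1],290))])])
cv2.imwrite('pics/c1.png',w[:600]); 
# triangulate tabs
for n in d:
    c=d[n];
    for name,P in(('tab3',(622,202.5,115)),('b3',(563,211.5,106)),('b3dn',(563,211.5,100))): print(n,name,proj(c,P).round(1))
g=d["top"]["pixels"][185:225,185:225].max(2); print(np.argwhere(g<45).mean(0)+185 if (g<45).any() else g.min())
for th in(50,60,70):
    k=np.argwhere(g<th)
    if len(k): print(th,len(k),(k.mean(0)+185)[::-1])
E
```

```text
scene tab3 [343.9 249.2]
scene b3 [363.3 233.3]
scene b3dn [362.8 235. ]
top tab3 [203.4 203.3]
top b3 [199.9 232.4]
top b3dn [200.3 232.4]
[203.78846154 204.01923077]
50 57 [204.03508772 203.68421053]
60 68 [203.89705882 204.07352941]
70 81 [203.86419753 204.16049383]
```

View pics/c1.png

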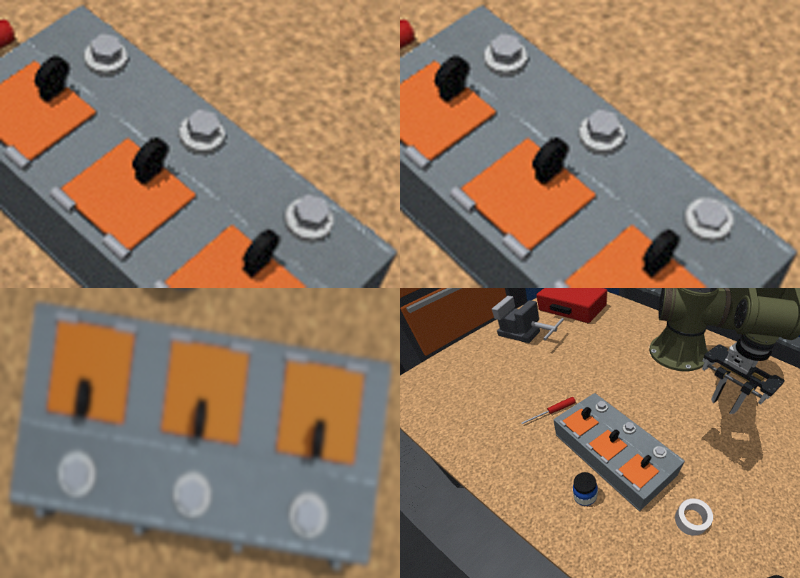

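The right-hand crop shows bolt 3 clearly sunk into its boss while bolts 1 and 2 are unchanged. Tab 3, at top (204,204) and scene (344,250), matches the predicted (621.5, 202.5, 115) mm to within 2 mm. Next I grasp it.

Emit:
{"op": "play_rows", "data": {
  "translation": [
    [0.05,-0.02,0],
    [0.1,-0.04,0],
    [0.15,-0.06,0],
    [0.2,-0.08,0],
    [0.218,-0.089,0],
    [0.218,-0.089,-0.02],
    [0.218,-0.089,-0.05],
    [0.218,-0.089,-0.075],
    [0.218,-0.089,-0.09],
    [0.218,-0.089,-0.098],
    [0.218,-0.089,-0.101],
    [0.218,-0.089,-0.101]
  ],
  "yaw": [0,0,0,0,0,0,0,0,0,0,0,0]
}}

```text
clock: 6.82
eef_pos: [621.4, 202.3, 98.5]
eef_rot: [3.141, 0.001, 2.976]
wrist_force: [1.2, 0.0, -0.6]
finger_gap: 47.2
finger_force: 0.0
```

Emit:
{"op": "play_rows", "data": {
  "translation": [
    [0,0,0],
    [0,0,0],
    [0,0,0],
    [0,0,0],
    [0,0,0],
    [0,0,0],
    [0,0,0]
  ],
  "yaw": [0,0,0,0,0,0,0],
  "hand": 0,
  "force": 20
}}

```text
clock: 7.7
eef_pos: [621.1, 202.4, 98.0]
eef_rot: [3.141, 0.0, 2.976]
wrist_force: [-1.1, 1.7, 0.6]
finger_gap: 9.3
finger_force: 20.0
```

Emit:
{"op": "play_rows", "data": {
  "translation": [
    [0.0015,0,0.003],
    [0.003,-0.0005,0.0065],
    [0.005,-0.001,0.0095],
    [0.0065,-0.001,0.0125],
    [0.0085,-0.0015,0.015],
    [0.011,-0.002,0.018],
    [0.013,-0.002,0.0205],
    [0.0155,-0.0025,0.023],
    [0.0155,-0.0025,0.023]
  ],
  "yaw": [0,0,0,0,0,0,0,0,0]
}}

```text
clock: 8.82
eef_pos: [636.9, 199.8, 121.3]
eef_rot: [3.141, 0.001, 2.976]
wrist_force: [0.5, 3.6, -3.1]
finger_gap: 9.6
finger_force: 20.0
```

Emit:
{"op": "play_rows", "data": {
  "translation": [
    [0.0025,-0.0005,0.0025],
    [0.005,-0.001,0.0045],
    [0.008,-0.0015,0.007],
    [0.011,-0.002,0.009],
    [0.014,-0.0025,0.0105],
    [0.017,-0.003,0.0125],
    [0.02,-0.0035,0.014],
    [0.023,-0.004,0.015],
    [0.0265,-0.0045,0.0165],
    [0.03,-0.005,0.0175],
    [0.0365,-0.006,0.019],
    [0.0365,-0.006,0.019]
  ],
  "yaw": [0,0,0,0,0,0,0,0,0,0,0,0]
}}

```text
clock: 10.32
eef_pos: [673.3, 193.8, 140.3]
eef_rot: [3.141, 0.0, 2.976]
wrist_force: [-1.4, 4.3, -1.9]
finger_gap: 9.7
finger_force: 20.0
```

```bash
python3 - <<'E'
from cell import eyes,telemetry; from h import *
c=eyes.camera("scene"); s=telemetry.read_state(); print(s['eef_pos'],s['finger_gap'],s['finger_force'],s['wrist_force'])
cv2.imwrite('pics/c2.png',cv2.resize(c["pixels"][130:340,200:480,::-1],None,fx=2.5,fy=2.5,interpolation=2))
E
```

```text
[673.3309093  193.76616747 140.26103102] 10.087860841267872 19.998569190502167 [-0.17099041  3.64123918 -1.58114658]
```

View pics/c2.png

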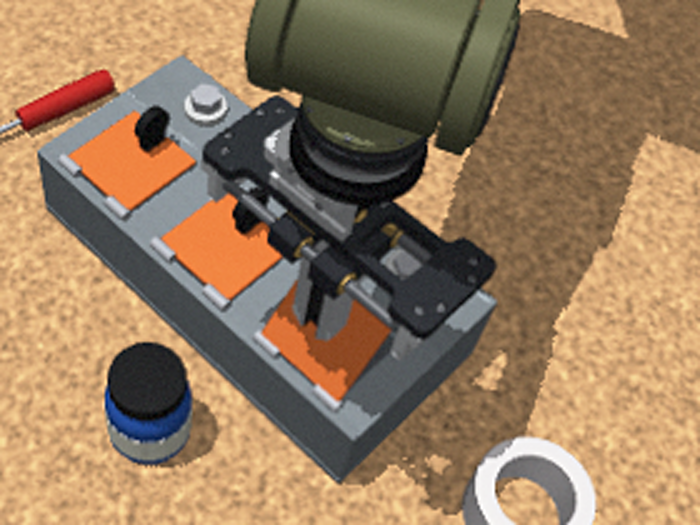

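The tab is still gripped (gap 10 mm) and covers 1 and 2 are flat. I'll check cover 3's angle by projecting its near outer corner, seen at crop (390,332), and comparing it with the model.

```bash
python3 - <<'E'
import pickle; from h import *
c=pickle.load(open('c1.pkl','rb'))["scene"]
X=np.array([.986,-.166,0]);Y=np.array([.166,.986,0]);Z=np.array([0,0,1])
H=np.array([621.5,202.5,88])+65*X
for th in(0,.4,.7,.8,.9,1.0,1.1):
    P=H+Y*39+78*(-np.cos(th)*X+np.sin(th)*Z)+3*(np.sin(th)*X+np.cos(th)*Z)
    print(th,((proj(c,P)-[200,130])*2.5).round(0))
print('hinge',((proj(c,H+Y*39+3*Z)-[200,130])*2.5).round(0))
E
```

```text
0 [406. 337.]
0.4 [407. 323.]
0.7 [400. 320.]
0.8 [397. 320.]
0.9 [392. 322.]
1.0 [387. 324.]
1.1 [381. 328.]
hinge [336. 402.]
```

The corner matches an opening of about 0.95–1.0 rad, and the tab is still held with 20 N, so I'm handing in.

```bash
python3 -c "
from cell import manip; print(manip.sign_off())"
```

```text
the job is handed in; nothing more can be done
None
```

Bolt 3 (left, +y) was the loose one: it sank 6 mm and stayed down. Cover 3 is held open by its tab at about 0.95–1.0 rad (about 55°), the other two covers look shut, and the job is handed in.

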